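Seat the rocking cocotte lid

TASK

Three small lidded cocottes stand on the griddle, and the lid of one sits askew on its rim and rocks under a finger. Working from the leftmost pot to the rightmost, press down on each lid with the fingertips, firmly enough to feel it but not hard, to find it, and nudge the rocking lid sideways with a finger until it drops into its rim, so that all three lids lie flat and fully home. Nothing is to be gripped or lifted: leave the pots where they stand and the shaker, lime and wooden spoon alone.

Things in the scene. Friction and masses are not known exactly. Their poses are not given: they have to be found in the camera images.
- griddle: dark cast-iron griddle plate, 470 mm along its y and 270 mm along its x, lying fixed across both burners; origin at the middle of its underside, z up, x away from the robot, y to the robot's left. Its flat top, on which the pots stand, is 10 mm above the origin; a rim round it is 20 mm high
- pot_a: red round cocotte, one of three identical ones standing loose on the griddle, any of which may be the left, middle or right one; 96 mm across the rim, 52 mm high, 0.8 kg. Origin at the centre of its underside, z up. The flat rim is 6 mm wide round a mouth of 84 mm. Two stub handles reach 61 mm out along its +y and -y, 42 mm up
- lid_a: red enamelled iron lid, 100 mm across, 0.22 kg, on pot_a; the three lids are identical. Origin on its axis at the underside of the flange, z up. Above the origin: edge 5 mm thick, shallow dome from 6 mm high near the edge to 7.5 mm at the middle; steel knob 26 mm across, widest from 19 to 26 mm, top at 28.5 mm. Below it a round locating ring 80 mm across, 5 mm deep
- pot_b: cocotte as pot_a, under lid_b; origin at the centre of its underside
- lid_b: lid as lid_a, on pot_b. A seated lid is level, its ring inside the pot's mouth, its origin 52 mm above the pot's origin. On the askew lid (it may be any) the ring's edge rides on the rim: its axis is about 5.5 mm off the pot's axis, in any direction; it leans 4 degrees, the high side being the one it is displaced to, and its middle is 3.5 mm too high
- pot_c: cocotte as pot_a, under lid_c; origin at the centre of its underside
- lid_c: lid as lid_a, on pot_c. The askew lid rocks (its high side goes down about 2 mm) when pressed on that side 30 mm or more from its middle with 3 to 5 N, lifting its low side, and leans back when let go. It drops in by its own weight when it is pushed, for instance at the knob, 3 to 5 mm from the high side towards the pot's axis; about 2 N is enough
- salt_shaker: glass salt shaker with a grey top, 44 mm across, 90 mm high, on the stove's front edge; origin at the centre of its underside
- lime: green lime, 52x45x45 mm, on the stove's front edge; origin at the centre of its underside
- wooden_spoon: wooden spoon, 338x48x15 mm, lying along the stove's front edge; origin at the centre of its underside

How it is judged (in metres and radians):
On the way, in this order (a step that is already met when the one before it is completed fails the run):
1. the lid of the leftmost pot is pressed (((contact force between the fingers and lid_a above 2.5 N and y of lid_a in the frame of griddle between 0.075 and 1 m) or (contact force between the fingers and lid_b above 2.5 N and y of lid_b in the frame of griddle between 0.075 and 1 m) or (contact force between the fingers and lid_c above 2.5 N and y of lid_c in the frame of griddle between 0.075 and 1 m))), for 0.1 s.
2. the lid of the middle pot is pressed (((contact force between the fingers and lid_a above 2.5 N and y of lid_a in the frame of griddle between -0.07 and 0.07 m) or (contact force between the fingers and lid_b above 2.5 N and y of lid_b in the frame of griddle between -0.07 and 0.07 m) or (contact force between the fingers and lid_c above 2.5 N and y of lid_c in the frame of griddle between -0.07 and 0.07 m))), for 0.1 s.
3. the lid of the rightmost pot is pressed (((contact force between the fingers and lid_a above 2.5 N and y of lid_a in the frame of griddle between -1 and -0.075 m) or (contact force between the fingers and lid_b above 2.5 N and y of lid_b in the frame of griddle between -1 and -0.075 m) or (contact force between the fingers and lid_c above 2.5 N and y of lid_c in the frame of griddle between -1 and -0.075 m))), for 0.1 s.
At the end, for the whole second after the job is handed in: Each lid lies in its own pot: its origin is 50 to 53.2 mm above the pot's origin and within 4 mm of the pot's axis, it is level within 1.2 degrees and at rest, and every pot stands upright within 3 cm of its starting place (z of lid_a in the frame of pot_a between 0.05 and 0.0532 m and angle between each of lid_a, lid_b, lid_c's own z axis and vertical below 0.021 rad and horizontal distance between lid_a and pot_a below 0.004 m and linear speed of each of lid_a, lid_b, lid_c below 0.01 m/s and distance of each of pot_a, pot_b, pot_c from where it was at the start of the episode below 0.03 m and angle between each of pot_a, pot_b, pot_c's own z axis and vertical below 0.03 rad and z of lid_b in the frame of pot_b between 0.05 and 0.0532 m and horizontal distance between lid_b and pot_b below 0.004 m and z of lid_c in the frame of pot_c between 0.05 and 0.0532 m and horizontal distance between lid_c and pot_c below 0.004 m); the robot touches nothing.
It fails at once if a lid or pot was gripped, or pressed with more than 30 N (contact force between the fingers and lid_a above 30 N or contact force between the fingers and lid_b above 30 N or contact force between the fingers and lid_c above 30 N or contact force between the fingers and pot_a above 30 N or contact force between the fingers and pot_b above 30 N or contact force between the fingers and pot_c above 30 N).
It fails at once if a lid was lifted or carried (height (world z) of any of lid_a, lid_b, lid_c above 0.142 m).
It fails at once if a lid was pushed off its pot (horizontal distance between lid_a and pot_a above 0.022 m or horizontal distance between lid_b and pot_b above 0.022 m or horizontal distance between lid_c and pot_c above 0.022 m or angle between any of lid_a, lid_b, lid_c's own z axis and vertical above 0.45 rad).
It fails at once if a pot was lifted, tipped or pushed away from its place (3 cm) (height (world z) of any of pot_a, pot_b, pot_c above 0.086 m or angle between any of pot_a, pot_b, pot_c's own z axis and vertical above 0.15 rad or distance of any of pot_a, pot_b, pot_c from where it was at the start of the episode above 0.03 m).
It fails at once if the shaker, the lime or the wooden spoon was disturbed (moved 2 cm) (distance of any of salt_shaker, lime, wooden_spoon from where it was at the start of the episode above 0.02 m).
It also fails if it takes over 58 s, if anything falls off the work surface, if the arm or the gripper's body presses on something with over 40 N, if the wrist force passes 120 N, or if a joint passes its speed limit or range.

ROBOT

A 6-joint arm with a two-finger parallel gripper is mounted at the origin on a cart in front of the work surface, level with it; the furniture and walls round the work are solid. World frame = base frame: x ahead of the robot, y to its left, z up, the work surface at z = 0. Lengths are in m, angles in degrees, forces in N, time in s.
With the tool pointing down it reaches from about 0.25 to 0.725 m from the base axis. Payload 9.7 kg.
Tool frame: the origin (TCP) lies on the centre line of the jaws, within the pads' length; the fingertips stand 19 mm ahead of it and the grasp point (between the pads) is the TCP; z points along the fingers, y is the direction in which the jaws open and shut (so a half turn about z gives the same grasp; the last joint's range is limited). The gripper opens to 85 mm and grips with 20 to 120 N. Pads are 22 mm wide; open, the fingers measure 114 mm over their backs; the gripper's body (76 mm by 85 mm) begins 54 mm behind the grasp point. The pads swing forward as they close: fully open they stand 13 mm farther back than shut.
Start: joints at [68.526, 4.979, 10.078, 95.1, 0, 90], TCP at [0.201, 0.512, 0.25] pointing down, gripper open.
Joint ranges: [-179.16, 179.16], [-48.56, 103.87], [-65.8, 70.77], [-126.05, 130.52], [-82.76, 87.17], [-180, 180]. Speed limits (degrees/s): [127.2, 127.2, 147.25, 180, 180, 180].

INTERFACE

Orientations are given as [roll, pitch, yaw] about the fixed x, y, z axes, in that order (R = Rz(yaw) Ry(pitch) Rx(roll)).
In Python, from workcell import bot gives the robot as it stands.
- The arm moves only by the tool servo_tool, never from a script. Its argument "motion" is a list that holds one entry, the list of rows, each a list of 6 numbers: the shift along the tool's x, y, z in mm, then the turn, a rotation vector about the tool's x, y, z in rad. A call has 1 to 5 rows; each row shifts and turns the commanded pose from where the row before left it, along the tool's axes as they then stand; what a row does not reach is not made up. A row lasts 1/10 s, in which the tool goes at most 50 mm and 8.59 degrees, less where a joint would pass 70% of its speed; a pose out of reach is approached as far as the arm can. A call is refused whole if a number of a shift passes 50 or a number of a turn 0.15, either way. A call with a gripper value outside its range is refused whole. "gripper" is the finger opening in mm, from 0 to 85.4, set as the call begins (left out, the last holds). The fingers move at their own pace and stop on an object; "newtons" is the grip in N (left out, the last holds). Time passes only in rows, so rows that do not move let the fingers close. It gives the time, the measured TCP pose, the force and the opening at its end, in the units of the state.
- bot.get_obs(): the state, without advancing time (a new reading comes with each control period).
- bot.camera(name): name is "scene" or "top" or "wrist"; returns a dict with "color" (400x640x3 uint8, red, green, blue), "fx", "fy", "cx", "cy" (pixels), "R" (3x3) and "t" (3): a world point X has camera coordinates R X + t. Camera axes: x right, y down, z forward; pixel columns grow to the right and rows downward; lengths in m; the calibration is good to about 2 mm. A picture is of the moment at which its call begins. There is no depth.
- bot.job_done(): hands the job in, once; it reports no verdict.
Trained networks look in a picture, given as the dict that the camera call returned (one of the last four; its "shot" number tells which), for a name from the list of things; names that differ only in an ending like _2 or _b are one class to them, and where a whole thing is asked for, a point or a joint stands for the part that bears it (a point fixed in the world has none). Each returns a list of dicts, best first, with "confidence" (0 to 1); they miss things now and then, are a little off and sometimes report something else, mostly with a low value. They report only what shows in the picture. A call takes as long as a camera call.
- bot.look_for(picture, label): "rect" ([left, top, width, height] in pixels, round what is visible of it).
The state is a dict: "time": time; "q": joint angles; "qd": joint speeds; "joint_efforts": joint torques, N m; "ee_pos": TCP position; "tcp_rot": TCP orientation; "wrist_force": force on the tool from outside, world axes, zero at the start; "torque": the same for the moment, N m; "opening": finger opening in m.
Only numpy, scipy, OpenCV 4.12 (cv2) and the standard library are available. Lean on these libraries where they do the work, as an engineer would, in place of code of your own. Each camera call takes 0.05 s, during which the arm holds its last target.

## Working session

There is one attempt and no reset: what is moved stays moved. The work goes in short steps, Python scripts to look and compute and a tool call to move; the robot and the scene stay as the last step left them, time stands still between calls to the robot, and variables do not carry over. Pictures are saved under pics/ and viewed, and the job is handed in when it is done.

Besides the shell and the picture viewer there is one more tool, called after "Emit:" by a JSON object that holds its "method" and its "body". servo_tool: Moves the arm, as the interface text tells. Its arguments: {"type":"object","properties":{"motion":{"type":"array","items":{"type":"array","items":{"type":"array","items":{"type":"number"}}}},"gripper":{"type":"number"},"newtons":{"type":"number"}},"required":["motion"]}

```bash
mkdir -p pics; ls; cat > h.py <<'E'
import numpy as np, cv2
from workcell import bot
def shot(name,fn):
    p=bot.camera(name); cv2.imwrite('pics/'+fn,p['color'][:,:,::-1]); return p
def ray(p,u,v,z):
    d=np.array([(u-p['cx'])/p['fx'],(v-p['cy'])/p['fy'],1.]); R=np.array(p['R']);t=np.array(p['t'])
    c=-R.T@t; w=R.T@d; s=(z-c[2])/w[2]; return c+s*w
def proj(p,X):
    c=np.array(p['R'])@np.array(X)+np.array(p['t']); return np.array([c[0]/c[2]*p['fx']+p['cx'],c[1]/c[2]*p['fy']+p['cy']])
E
python3 - <<'E'
from h import *
o=bot.get_obs(); print({k:np.round(v,3) for k,v in o.items()})
for n in ('scene','top'):
    p=shot(n,n+'1.png'); R=np.array(p['R']); print(n,np.round(-R.T@np.array(p['t']),3),np.round(R,3).tolist(),p['fx'])
    for l in ('griddle','pot_a','lid_a','salt_shaker','lime'):
        print(l,[(np.round(d['rect']).tolist(),round(d['confidence'],2)) for d in bot.look_for(p,l)])
E
```

```text
pics
{'time': np.float64(0.0), 'q': array([ 6.8527e+01,  5.0120e+00,  1.0033e+01,  9.5100e+01, -1.0000e-03,
        9.0000e+01]), 'qd': array([-0.097, -0.018, -0.046, -0.054,  0.013, -0.095]), 'joint_efforts': array([ 3.0000e-03, -5.2039e+01,  4.6480e+01,  1.6000e-02,  0.0000e+00,
        0.0000e+00]), 'ee_pos': array([0.201, 0.512, 0.25 ]), 'tcp_rot': array([-1.79921e+02,  1.00000e-03,  1.58528e+02]), 'wrist_force': array([0.357, 0.067, 0.443]), 'torque': array([0.009, 0.052, 0.025]), 'opening': np.float64(0.085)}
scene [-0.124 -0.801  0.62 ] [[0.767, -0.641, 0.014], [-0.285, -0.36, -0.888], [0.574, 0.678, -0.459]] 508.9250226865504
griddle [([229.0, 148.0, 208.0, 104.0], 0.82), ([321.0, 183.0, 45.0, 22.0], 0.45)]
pot_a [([321.0, 206.0, 41.0, 21.0], 0.93), ([246.0, 150.0, 48.0, 31.0], 0.86)]
lid_a [([305.0, 152.0, 41.0, 24.0], 0.96), ([318.0, 179.0, 48.0, 29.0], 0.67), ([248.0, 140.0, 41.0, 24.0], 0.57)]
salt_shaker [([284.0, 216.0, 22.0, 39.0], 0.87)]
lime [([326.0, 270.0, 21.0, 22.0], 0.95)]
top [ 0.351 -0.021  1.215] [[0.001, -1.0, 0.007], [-0.988, -0.002, -0.152], [0.152, -0.006, -0.988]] 497.0057047132409
griddle [([167.0, 107.0, 238.0, 120.0], 0.72)]
pot_a [([321.0, 163.0, 42.0, 56.0], 0.76), ([190.0, 168.0, 51.0, 40.0], 0.7), ([263.0, 134.0, 38.0, 54.0], 0.55), ([317.0, 225.0, 16.0, 22.0], 0.36)]
lid_a [([320.0, 167.0, 47.0, 47.0], 0.91), ([259.0, 140.0, 49.0, 44.0], 0.85), ([192.0, 164.0, 49.0, 48.0], 0.62)]
salt_shaker [([318.0, 228.0, 18.0, 17.0], 0.64)]
lime [([376.0, 234.0, 22.0, 19.0], 0.54)]
```

```bash
python3 - <<'E'
import cv2
a=cv2.imread('pics/top1.png')[100:260,150:430]; cv2.imwrite('pics/t1z.png',cv2.resize(a,None,fx=2.8,fy=2.8,interpolation=cv2.INTER_CUBIC))
a=cv2.imread('pics/scene1.png')[125:305,215:445]; cv2.imwrite('pics/s1z.png',cv2.resize(a,None,fx=3.3,fy=3.3,interpolation=cv2.INTER_CUBIC))
E
```

```text
(no output)
```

View pics/t1z.png

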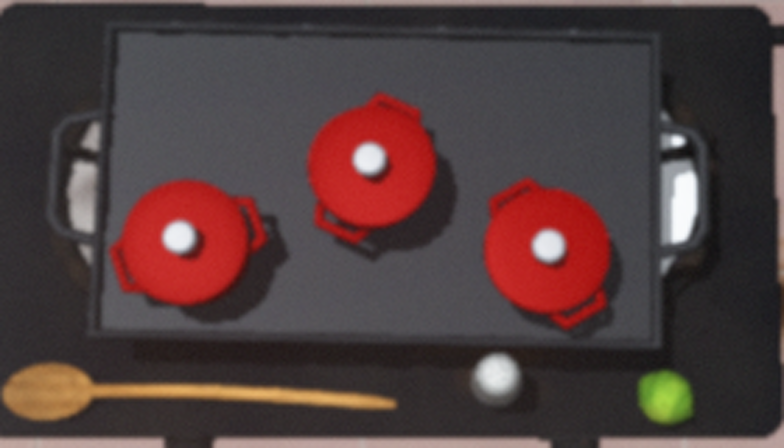

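View pics/s1z.png

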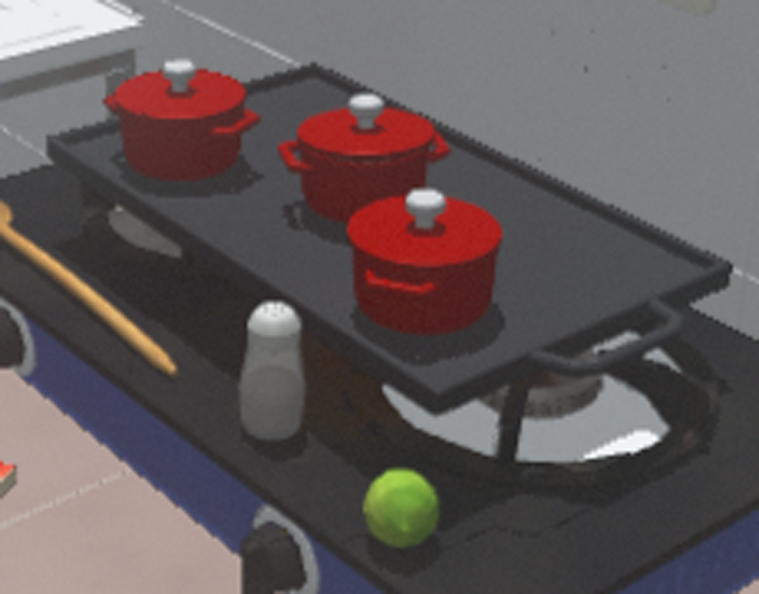

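The top view shows pots left (crop px 186,242), middle (371,165) and right (547,250), with pale knobs clearly separable. I'll triangulate the knobs using both views.

```bash
cat >> h.py <<'E'
from scipy.optimize import least_squares
def knobs(img,box):
    x,y,w,h=[int(round(v)) for v in box]; x=max(x,0);y=max(y,0)
    s=cv2.cvtColor(img[y:y+h,x:x+w],cv2.COLOR_RGB2HSV)
    m=((s[...,1]<90)&(s[...,2]>105)).astype(np.uint8)
    n,l,st,c=cv2.connectedComponentsWithStats(m)
    return [(np.round(c[i]+[x,y],2).tolist(),int(st[i,4]),(st[i,:4]+[x,y,0,0]).tolist()) for i in range(1,n) if st[i,4]>15]
E
python3 - <<'E'
from h import *
T=bot.camera('top');S=bot.camera('scene')
for b in ([188,160,55,52],[255,130,55,54],[317,163,55,52]): print('T',knobs(T['color'],b))
for b in ([246,140,45,24],[303,150,48,20],[320,178,48,24]): print('S',knobs(S['color'],b))
E
```

```text
T [([213.66, 184.36], 113, [208, 179, 12, 12])]
T [([281.53, 156.43], 114, [276, 151, 12, 12])]
T [([345.55, 187.52], 115, [340, 182, 12, 12])]
S [([273.38, 143.65], 280, [254, 140, 37, 13]), ([247.24, 152.4], 25, [246, 145, 8, 17])]
S [([337.42, 154.44], 250, [319, 150, 32, 13])]
S [([343.15, 185.1], 72, [338, 182, 12, 8])]
```

```bash
python3 - <<'E'
from h import *
T=bot.camera('top');S=bot.camera('scene')
for t,s in zip([(213.7,184.4),(281.5,156.4),(345.5,187.5)],[(269.2,145.6),(325.9,156.2),(343.8,185.6)]):
    r=least_squares(lambda X:np.r_[proj(T,X)-t,proj(S,X)-s],[.4,0,.1]); print(np.round(r.x,4),np.round(r.fun,2))
# griddle corners, top rim z ~? 
for z in (0.06,0.07):
  for u,v in [(150+108/2.8,100+25/2.8),(150+660/2.8,100+35/2.8),(150+92/2.8,100+335/2.8),(150+660/2.8,100+345/2.8)]: print(z,np.round(ray(T,u,v,z),3))
print(bot.get_obs()['time'])
E
```

```text
[0.5385 0.1947 0.1488] [ 0.1  -0.16 -0.21  0.02]
[0.6002 0.0478 0.1528] [ 0.08 -0.1  -0.14  0.02]
[ 0.532  -0.092   0.1496] [ 0.08 -0.1  -0.12  0.02]
0.06 [0.738 0.279 0.06 ]
0.06 [ 0.731 -0.196  0.06 ]
0.06 [0.47  0.282 0.06 ]
0.06 [ 0.463 -0.191  0.06 ]
0.07 [0.735 0.277 0.07 ]
0.07 [ 0.728 -0.195  0.07 ]
0.07 [0.469 0.279 0.07 ]
0.07 [ 0.462 -0.189  0.07 ]
0.8
```

```bash
cat >> h.py <<'E'
from scipy.spatial.transform import Rotation as Ro
def plan(target,yaw,n,turnrows=None):
    o=bot.get_obs(); p=np.array(o['ee_pos']); 
    R=Ro.from_euler('xyz',o['tcp_rot'],degrees=True); Rt=Ro.from_euler('xyz',[180,0,yaw],degrees=True)
    rv=(R.inv()*Rt).as_rotvec(); rows=[]
    for i in range(n):
        d=(np.array(target)-p)/(n-i); s=np.round(R.inv().apply(d)*1000,1); p=p+R.apply(s/1000)
        t=np.round(rv/n,4); R=R*Ro.from_rotvec(t); rows.append(s.tolist()+t.tolist())
    for i in range(0,n,5): print([rows[i:i+5]])
E
python3 - <<'E'
from h import *
p=bot.camera('wrist'); R=np.array(p['R']);c=-R.T@np.array(p['t']);print(c,np.round(R,3).tolist(),p['fx'])
o=bot.get_obs();Rt=Ro.from_euler('xyz',o['tcp_rot'],degrees=True)
print('cam in tool',Rt.inv().apply(c-o['ee_pos']), Rt.inv().apply(R[2]))
plan([.50,.195,.26],90,12)
E
```

```text
[0.12367721 0.54242228 0.37358682] [[0.367, 0.93, 0.0], [0.88, -0.348, 0.324], [0.301, -0.119, -0.946]] 353.94335576856446
cam in tool [ 8.34826355e-02  4.19010164e-05 -1.23296797e-01] [-3.23833128e-01 -7.08127385e-05  9.46114211e-01]
[[[-32.8, -15.5, -0.8, 0.0, -0.0, 0.0997], [-34.2, -12.1, -0.8, 0.0, -0.0, 0.0997], [-35.2, -8.6, -0.8, 0.0, -0.0, 0.0997], [-35.9, -5.1, -0.8, 0.0, -0.0, 0.0997], [-36.3, -1.5, -0.8, 0.0, -0.0, 0.0997]]]
[[[-36.2, 2.1, -0.8, 0.0, -0.0, 0.0997], [-35.8, 5.7, -0.8, 0.0, -0.0, 0.0997], [-35.1, 9.3, -0.8, 0.0, -0.0, 0.0997], [-34.0, 12.7, -0.8, 0.0, -0.0, 0.0997], [-32.6, 16.0, -0.8, 0.0, -0.0, 0.0997]]]
[[[-30.8, 19.2, -0.9, 0.0, -0.0, 0.0997], [-28.7, 22.1, -0.8, 0.0, -0.0, 0.0997]]]
```

Emit:
{"method": "servo_tool", "body": {"motion": [[[-33,-15.5,-0.8,0,0,0.1],[-34,-12,-0.8,0,0,0.1],[-35,-8.5,-0.8,0,0,0.1],[-36,-5,-0.8,0,0,0.1],[-36,-1.5,-0.8,0,0,0.1]]], "gripper": 0, "newtons": 20}}

```text
time: 1.35
ee_pos: [0.3263, 0.3792, 0.2544]
tcp_rot: [180.0, -0.0, 129.7]
wrist_force: [-0.0, 0.5, -0.7]
opening: 0.0123
```

Emit:
{"method": "servo_tool", "body": {"motion": [[[-36,2,-0.8,0,0,0.1],[-36,6,-0.8,0,0,0.1],[-35,9,-0.8,0,0,0.1],[-34,13,-0.8,0,0,0.1],[-33,16,-0.8,0,0,0.1]]]}}

```text
time: 1.85
ee_pos: [0.4508, 0.2465, 0.2585]
tcp_rot: [180.0, -0.0, 101.0]
wrist_force: [-0.6, 0.5, 0.4]
opening: 0.0002
```

Emit:
{"method": "servo_tool", "body": {"motion": [[[-31,25,0,0,0,0.1],[-28,26,0,0,0,0.1],[0,15,0,0,0,0],[0,0,0,0,0,0]]]}}

```text
time: 2.25
ee_pos: [0.5255, 0.1958, 0.2575]
tcp_rot: [-180.0, 0.0, 89.6]
wrist_force: [-0.3, 0.1, -0.2]
opening: 0.0003
```

```bash
python3 - <<'E'
from h import *
p=shot('wrist','w1.png');o=bot.get_obs();print(o['ee_pos'],o['tcp_rot'],o['wrist_force'])
for l in ('pot_a','lid_a'):
    print(l,[(np.round(d['rect']).tolist(),round(d['confidence'],2)) for d in bot.look_for(p,l)])
E
```

```text
[0.52438663 0.19640686 0.25774021] [-1.79940809e+02  1.43932791e-02  8.97157832e+01] [-1.11070446  0.0283853   0.71857928]
pot_a [([287.0, 116.0, 100.0, 151.0], 0.67)]
lid_a [([379.0, 307.0, 84.0, 80.0], 0.84), ([274.0, 132.0, 137.0, 126.0], 0.67)]
```

View pics/w1.png

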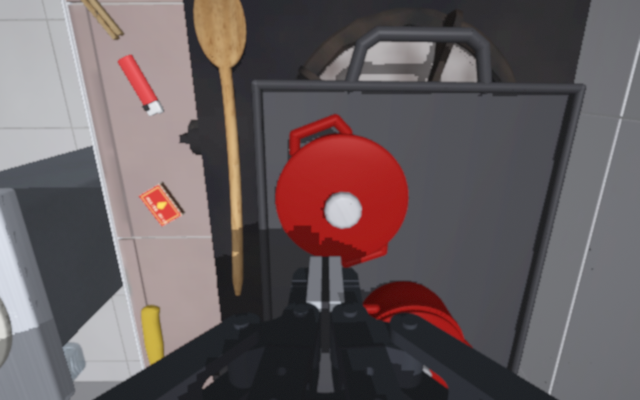

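```bash
python3 - <<'E'
from h import *
p=bot.camera('wrist');T=bot.camera('top');S=bot.camera('scene');o=bot.get_obs();print(o['ee_pos'])
k=knobs(p['color'],[310,170,66,75]);print(k)
kw=k[0][0]
r=least_squares(lambda X:np.r_[proj(T,X)-(213.7,184.4),proj(S,X)-(269.2,145.6),proj(p,X)-kw],[.5,.2,.15]);print(r.x,r.fun)
r=least_squares(lambda X:np.r_[proj(T,X)-(213.7,184.4),proj(p,X)-kw],[.5,.2,.15]);print(r.x,r.fun)
print(ray(p,342.5,197,.1285)) # lid edge centre
E
```

```text
[0.5233494  0.19736563 0.25862244]
[([345.28, 211.18], 1071, [327, 193, 37, 37])]
[0.53768218 0.19429144 0.14927791] [ 0.21649192  0.1650756  -0.3992356  -0.0443469   0.14015398 -0.00078936]
[0.53756089 0.19463517 0.15022352] [-0.02925133  0.14459481  0.04606723  0.01060549]
[0.53655221 0.19794364 0.1285    ]
```

Emit:
{"method": "servo_tool", "body": {"motion": [[[-1,5,24,0,0,0],[-1,5,24,0,0,0],[-1,4,22,0,0,0],[0,0,0,0,0,0],[0,0,0,0,0,0]]]}}

```text
time: 3.05
ee_pos: [0.5376, 0.194, 0.189]
tcp_rot: [-180.0, -0.0, 89.8]
wrist_force: [0.1, 1.0, 0.4]
opening: -0.0
```

```bash
python3 - <<'E'
from h import *
p=shot('wrist','w2.png')
for i in range(3):
  o=bot.get_obs();print(o['time'],o['ee_pos'],o['wrist_force'])
E
```

```text
3.1 [0.53793436 0.19408164 0.18970517] [ 0.46654175 -0.50607922 -0.03590471]
3.1 [0.53793436 0.19408164 0.18970517] [ 0.46654175 -0.50607922 -0.03590471]
3.1 [0.53793436 0.19408164 0.18970517] [ 0.46654175 -0.50607922 -0.03590471]
```

View pics/w2.png

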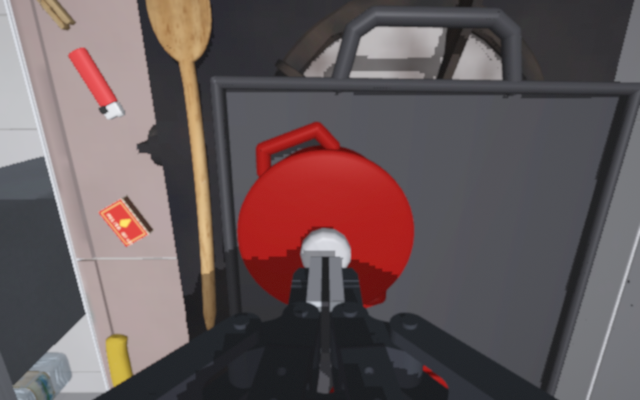

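Fingertips (px 324,258) are right over the knob (325,248). Now the slow descent.

Emit:
{"method": "servo_tool", "body": {"motion": [[[0,0,6,0,0,0],[0,0,5,0,0,0],[0,0,1,0,0,0],[0,0,0,0,0,0]]]}}

```text
time: 3.5
ee_pos: [0.5379, 0.1937, 0.1762]
tcp_rot: [-180.0, 0.0, 89.8]
wrist_force: [0.4, 0.2, 0.2]
opening: -0.0
```

Emit:
{"method": "servo_tool", "body": {"motion": [[[0,0,1,0,0,0],[0,0,1,0,0,0]]]}}

```text
time: 3.7
ee_pos: [0.5381, 0.1937, 0.1744]
tcp_rot: [180.0, -0.0, 89.8]
wrist_force: [0.2, -0.4, 0.3]
opening: 0.0003
```

Emit:
{"method": "servo_tool", "body": {"motion": [[[0,0,1,0,0,0],[0,0,0,0,0,0]]]}}

```text
time: 3.9
ee_pos: [0.5381, 0.1937, 0.1735]
tcp_rot: [180.0, -0.0, 89.8]
wrist_force: [-1.4, 0.2, 0.7]
opening: 0.0001
```

Emit:
{"method": "servo_tool", "body": {"motion": [[[0,0,1,0,0,0],[0,0,0,0,0,0]]]}}

```text
time: 4.1
ee_pos: [0.5381, 0.1937, 0.1733]
tcp_rot: [179.9, -0.0, 89.8]
wrist_force: [-0.9, -2.2, 7.8]
opening: -0.0001
```

Emit:
{"method": "servo_tool", "body": {"motion": [[[0,0,0.5,0,0,0],[0,0,0,0,0,0]]]}}

```text
time: 4.3
ee_pos: [0.5382, 0.1937, 0.1733]
tcp_rot: [179.9, -0.0, 89.8]
wrist_force: [-2.8, -0.7, 10.3]
opening: -0.0003
```

Emit:
{"method": "servo_tool", "body": {"motion": [[[0,0,-25,0,0,0],[-16,6,-25,0,0,0],[-40,16,-25,0,0,0],[-40,16,-12,0,0,0],[-35,16,0,0,0,0]]]}}

```text
time: 4.8
ee_pos: [0.5925, 0.061, 0.2612]
tcp_rot: [179.8, -0.0, 89.8]
wrist_force: [0.5, 0.4, -0.1]
opening: 0.0
```

Emit:
{"method": "servo_tool", "body": {"motion": [[[-15,8,0,0,0,0],[0,0,0,0,0,0],[0,0,0,0,0,0]]]}}

```text
time: 5.1
ee_pos: [0.5993, 0.0478, 0.2583]
tcp_rot: [-179.9, -0.0, 89.7]
wrist_force: [-1.0, -0.0, 0.7]
opening: 0.0
```

```bash
python3 - <<'E'
from h import *
p=shot('wrist','w3.png');T=shot('top','top3.png');o=bot.get_obs();print(o['ee_pos'],o['wrist_force'])
k=knobs(p['color'],[290,170,76,75]);print(k)
kw=k[0][0]
r=least_squares(lambda X:np.r_[proj(T,X)-(281.5,156.4),proj(p,X)-kw],[.6,.05,.15]);print(r.x,r.fun)
E
```

```text
[0.59907079 0.04858887 0.25860377] [-0.25790441  0.07401885  0.94636352]
[([324.77, 209.49], 1114, [306, 191, 38, 38])]
[0.59905092 0.04813595 0.15424581] [-0.13101885  0.24097292  0.07437321  0.04301177]
```

View pics/w3.png

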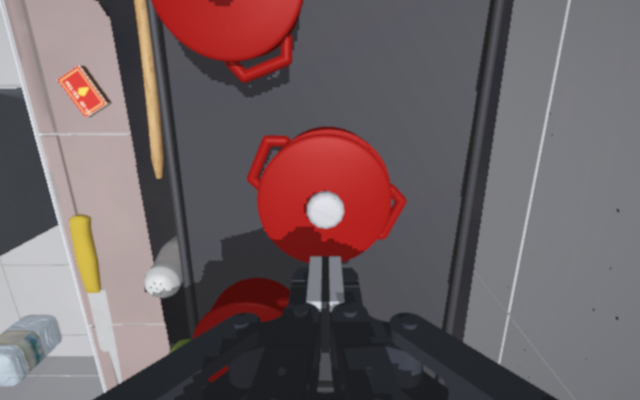

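```bash
python3 - <<'E'
import cv2
a=cv2.imread('pics/w3.png')[110:280,230:420]; a=cv2.convertScaleAbs(a,alpha=1.3); cv2.imwrite('pics/w3z.png',cv2.resize(a,None,fx=3.5,fy=3.5,interpolation=cv2.INTER_CUBIC))
E
```

```text
(no output)
```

View pics/w3z.png

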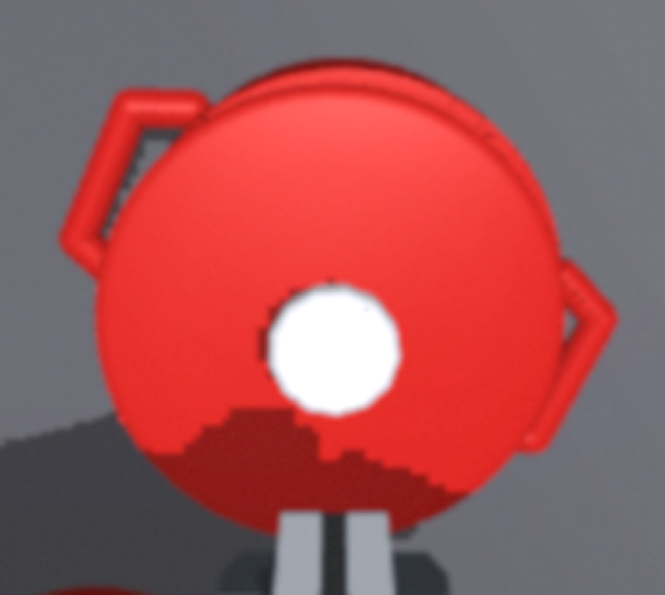

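```bash
cat > m.py <<'E'
from h import *
p=bot.camera('wrist')
z=lambda u,v:(230+u/3.5,110+v/3.5)
a=ray(p,*z(95,166),.1145);b=ray(p,*z(578,383),.1145);print('handles',a,b,(a+b)/2,np.linalg.norm(a-b))
for zz in(.129,.132):
  P=[ray(p,*z(*q),zz) for q in[(97,315),(565,300),(330,88),(330,537)]]
  print('lid x',(P[0]+P[1])[0]/2,P[1][0]-P[0][0],'y',(P[2]+P[3])[1]/2,P[2][1]-P[3][1])
for n,c in(('lid',None),):pass
# rim top arc of pot, z .1255
print('potrim top',ray(p,*z(345,62),.1255))
E
python3 m.py
```

```text
handles [0.54713115 0.0769021  0.1145    ] [0.65583957 0.02543482 0.1145    ] [0.60148536 0.05116846 0.1145    ] 0.12027634838482792
lid x 0.5985513416670025 0.10060684545668519 y 0.04458661444544934 0.10227124499745521
lid x 0.5985633108352241 0.09941348424606677 y 0.045625669702374576 0.10105814129474382
potrim top [0.60175528 0.10047413 0.1255    ]
```

The middle lid shows a crescent of pot rim above and to its right (crop px 345,65 to 540,200). It is displaced about 6 mm towards -y and -x, and its knob is about 4 mm high. I'll press its high side to confirm it rocks.

Emit:
{"method": "servo_tool", "body": {"motion": [[[-18,-9,25,0,0,0],[-18,-8,30,0,0,0],[0,0,28,0,0,0],[0,0,0,0,0,0],[0,0,0,0,0,0]]]}}

```text
time: 5.75
ee_pos: [0.5821, 0.0124, 0.1765]
tcp_rot: [-180.0, -0.0, 89.8]
wrist_force: [-0.2, -0.2, 1.1]
opening: 0.0002
```

```bash
python3 - <<'E'
from h import *
p=shot('wrist','w4.png');o=bot.get_obs();print(o['time'],o['ee_pos'],o['wrist_force'])
E
```

```text
5.8 [0.58270219 0.01235524 0.1774342 ] [-0.26193736 -0.73801861  0.61633989]
```

View pics/w4.png

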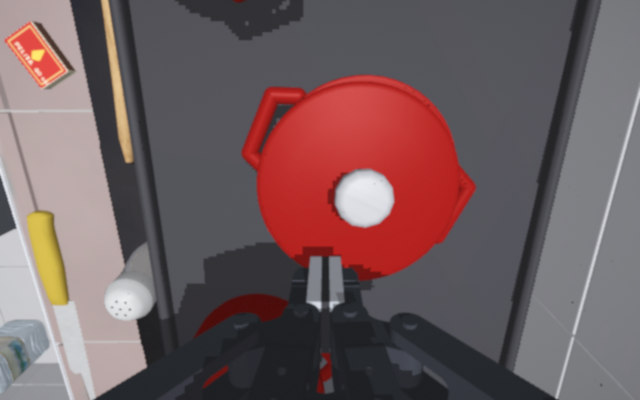

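Emit:
{"method": "servo_tool", "body": {"motion": [[[0,0,8,0,0,0],[0,0,6,0,0,0],[0,0,2,0,0,0],[0,0,1,0,0,0],[0,0,0,0,0,0]]]}}

```text
time: 6.3
ee_pos: [0.5823, 0.0116, 0.1587]
tcp_rot: [-180.0, 0.0, 89.8]
wrist_force: [0.1, 0.7, 0.1]
opening: -0.0004
```

Emit:
{"method": "servo_tool", "body": {"motion": [[[0,0,1,0,0,0],[0,0,0,0,0,0]]]}}

```text
time: 6.5
ee_pos: [0.5824, 0.0115, 0.1579]
tcp_rot: [180.0, 0.0, 89.8]
wrist_force: [0.2, -0.2, 0.8]
opening: -0.0002
```

Emit:
{"method": "servo_tool", "body": {"motion": [[[0,0,1,0,0,0],[0,0,0,0,0,0]]]}}

```text
time: 6.7
ee_pos: [0.5824, 0.0114, 0.1572]
tcp_rot: [180.0, 0.0, 89.8]
wrist_force: [-0.0, -0.7, 3.4]
opening: -0.0004
```

Emit:
{"method": "servo_tool", "body": {"motion": [[[0,0,0.5,0,0,0],[0,0,0,0,0,0]]]}}

```text
time: 6.9
ee_pos: [0.5824, 0.0112, 0.157]
tcp_rot: [180.0, 0.0, 89.8]
wrist_force: [-1.3, -2.0, 6.5]
opening: -0.0002
```

Emit:
{"method": "servo_tool", "body": {"motion": [[[0,0,0.5,0,0,0],[0,0,0,0,0,0]]]}}

```text
time: 7.1
ee_pos: [0.5824, 0.0112, 0.1569]
tcp_rot: [179.9, 0.0, 89.8]
wrist_force: [-3.1, -3.9, 8.5]
opening: 0.0003
```

Emit:
{"method": "servo_tool", "body": {"motion": [[[0,0,0.5,0,0,0],[0,0,0,0,0,0]]]}}

```text
time: 7.3
ee_pos: [0.5824, 0.0112, 0.1568]
tcp_rot: [179.9, 0.0, 89.8]
wrist_force: [-2.6, -2.8, 11.4]
opening: -0.0004
```

```bash
python3 - <<'E'
from h import *
p=shot('wrist','w5.png');S=shot('scene','s5.png')
a=S['color'][140:240,230:380,::-1]; cv2.imwrite('pics/s5z.png',cv2.resize(a,None,fx=5,fy=5,interpolation=cv2.INTER_CUBIC))
o=bot.get_obs();print(o['time'],o['ee_pos'],o['wrist_force'],knobs(p['color'],[290,150,140,90]))
E
```

```text
7.4 [0.58243264 0.01115899 0.15676161] [-3.48141265 -2.94890962 11.90600463] [([367.17, 212.0], 3341, [334, 181, 68, 59])]
```

View pics/w5.png

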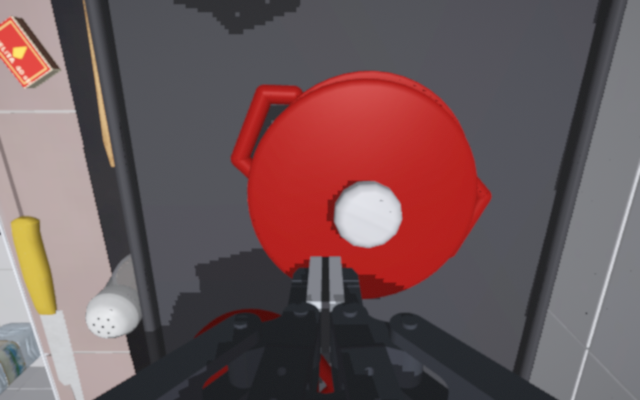

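View pics/s5z.png

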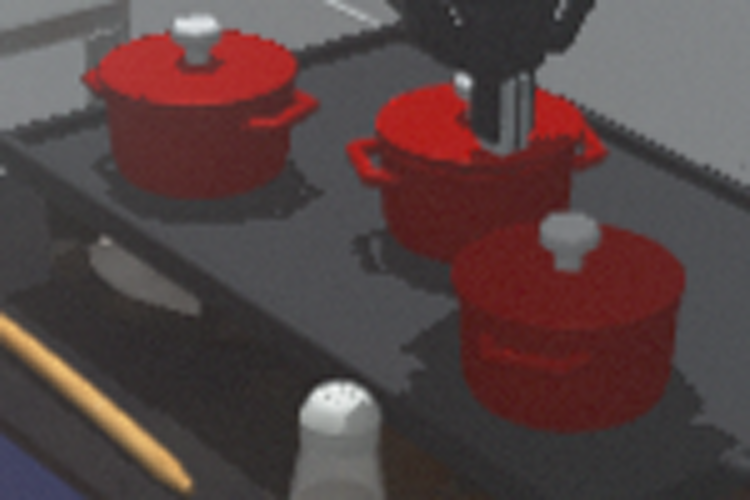

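Emit:
{"method": "servo_tool", "body": {"motion": [[[0,0,-20,0,0,0],[0,0,-35,0,0,0],[18,8,-35,0,0,0],[19,9,-13,0,0,0],[0,0,0,0,0,0.118]]]}}

```text
time: 7.9
ee_pos: [0.6008, 0.0504, 0.2604]
tcp_rot: [179.8, -0.1, 83.1]
wrist_force: [-0.4, -0.8, -0.5]
opening: -0.0001
```

Emit:
{"method": "servo_tool", "body": {"motion": [[[0,0,0,0,0,0.118],[0,0,0,0,0,0.118],[0,0,0,0,0,0.118],[0,0,0,0,0,0],[0,0,0,0,0,0]]]}}

```text
time: 8.4
ee_pos: [0.5994, 0.0486, 0.258]
tcp_rot: [-180.0, 0.0, 62.9]
wrist_force: [-0.2, 0.3, 0.3]
opening: -0.0002
```

```bash
python3 - <<'E'
from h import *
p=shot('wrist','w6.png');T=shot('top','top6.png');o=bot.get_obs();print(o['time'],o['ee_pos'],o['tcp_rot'],o['wrist_force'])
k=knobs(p['color'],[290,170,76,75]);print(k)
np.savez('w6.npz',**{q:np.array(p[q]) for q in('R','t','fx','fy','cx','cy')})
a=cv2.convertScaleAbs(p['color'][110:280,230:420,::-1],alpha=1.3); cv2.imwrite('pics/w6z.png',cv2.resize(a,None,fx=3.5,fy=3.5,interpolation=cv2.INTER_CUBIC))
E
```

```text
8.5 [0.59946406 0.04849948 0.25811956] [-1.79986158e+02  4.11328983e-03  6.28774288e+01] [ 0.58443861 -0.5036361  -0.35928106]
[([325.53, 210.0], 1109, [307, 192, 38, 37])]
```

View pics/w6z.png

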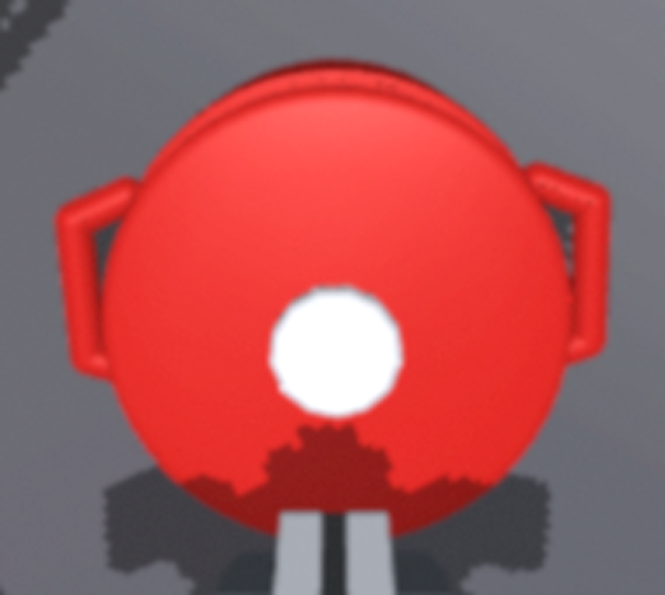

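Seen along the push axis, the crescent is centred and symmetric about crop column 335, so the lid is displaced exactly along -tool x. I'll descend behind the knob.

Emit:
{"method": "servo_tool", "body": {"motion": [[[-16,0,20,0,0,0],[-16,0,25,0,0,0],[0,0,28,0,0,0],[0,0,20,0,0,0],[0,0,0,0,0,0]]]}}

```text
time: 9.0
ee_pos: [0.5834, 0.0198, 0.1624]
tcp_rot: [-179.8, 0.1, 62.8]
wrist_force: [-0.6, -0.0, 0.1]
opening: 0.0001
```

Emit:
{"method": "servo_tool", "body": {"motion": [[[0,0,0,0,0,0],[2,0,0,0,0,0],[2,0,0,0,0,0],[0,0,0,0,0,0]]]}}

```text
time: 9.4
ee_pos: [0.5872, 0.0239, 0.1662]
tcp_rot: [179.9, -0.0, 62.8]
wrist_force: [0.2, 0.1, -1.1]
opening: 0.0003
```

```bash
python3 - <<'E'
from h import *
p=shot('wrist','w7.png');o=bot.get_obs();print(o['time'],o['ee_pos'],o['tcp_rot'],o['wrist_force'])
E
```

```text
9.45 [0.58703288 0.02383371 0.16593784] [ 1.79951147e+02 -2.95214360e-02  6.27546903e+01] [ 0.66710313 -0.14628991 -0.60223588]
```

View pics/w7.png

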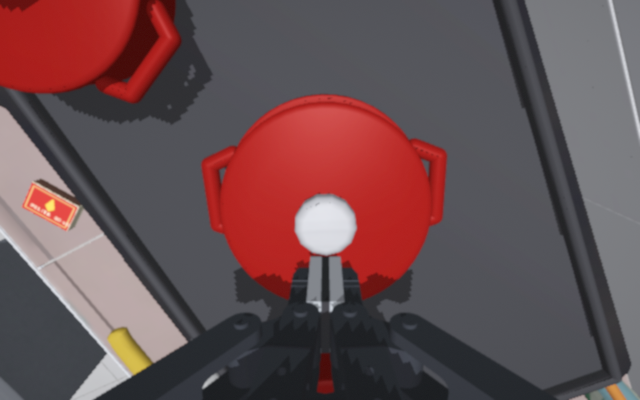

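Emit:
{"method": "servo_tool", "body": {"motion": [[[1,0,0,0,0,0],[1,0,0,0,0,0],[1,0,0,0,0,0],[0,0,0,0,0,0]]]}}

```text
time: 9.85
ee_pos: [0.5881, 0.0264, 0.1652]
tcp_rot: [-180.0, 0.0, 62.7]
wrist_force: [0.2, 0.2, 0.2]
opening: 0.0002
```

Emit:
{"method": "servo_tool", "body": {"motion": [[[1,0,0,0,0,0],[1,0,0,0,0,0],[0,0,0,0,0,0]]]}}

```text
time: 10.15
ee_pos: [0.5889, 0.0281, 0.1652]
tcp_rot: [-180.0, 0.0, 62.7]
wrist_force: [0.1, -0.1, -0.2]
opening: -0.0002
```

```bash
python3 - <<'E'
from h import *
p=shot('wrist','w8.png');o=bot.get_obs();print(o['time'],o['ee_pos'],o['wrist_force'],knobs(p['color'],[290,190,70,66]))
E
```

```text
10.2 [0.58893506 0.02810667 0.16522515] [-0.37461358 -0.30900444 -0.09821027] [([325.85, 229.32], 2816, [296, 200, 61, 56])]
```

View pics/w8.png

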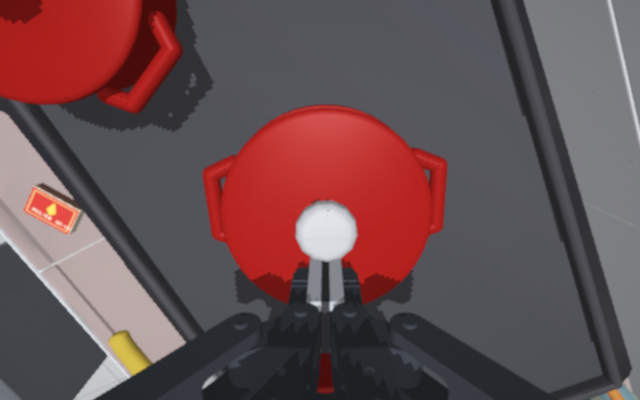

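The crescent is gone and the force is low, so it looks dropped in. I'll back off and check from above.

Emit:
{"method": "servo_tool", "body": {"motion": [[[-6,0,0,0,0,0],[-4,0,-30,0,0,0],[20,0,-35,0,0,0],[14,0,-28,0,0,0],[0,0,0,0,0,0]]]}}

```text
time: 10.7
ee_pos: [0.6012, 0.0503, 0.2626]
tcp_rot: [179.7, -0.2, 62.8]
wrist_force: [0.0, 0.2, -0.0]
opening: 0.0001
```

Emit:
{"method": "servo_tool", "body": {"motion": [[[0,0,0,0,0,0],[0,0,0,0,0,0]]]}}

```text
time: 10.9
ee_pos: [0.5995, 0.049, 0.2571]
tcp_rot: [-179.9, 0.1, 62.7]
wrist_force: [0.6, -1.1, -0.3]
opening: -0.0001
```

```bash
python3 - <<'E'
from h import *
p=shot('wrist','w9.png');T=shot('top','top9.png');o=bot.get_obs();print(o['time'],o['ee_pos'],o['tcp_rot'],o['wrist_force'])
kw=knobs(p['color'],[290,170,76,75]);print(kw)
kt=knobs(T['color'],[255,130,55,54]);print(kt)
a=cv2.convertScaleAbs(p['color'][110:280,230:420,::-1],alpha=1.3); cv2.imwrite('pics/w9z.png',cv2.resize(a,None,fx=3.5,fy=3.5,interpolation=cv2.INTER_CUBIC))
X=[.5996,.0488,.1497+.0];print(proj(p,X),ray(p,*kw[0][0],.150),ray(p,*kw[0][0],.154))
E
```

```text
11.0 [0.59942271 0.0489107  0.25708117] [-1.79907703e+02  6.00485882e-02  6.27017884e+01] [-0.31148433 -0.32774791 -0.64591357]
[([325.88, 208.18], 1115, [307, 190, 38, 38])]
[([279.57, 157.33], 2700, [255, 130, 55, 54])]
[325.51383907 208.25665694] [0.59990145 0.0488307  0.15      ] [0.60056759 0.05012393 0.154     ]
```

View pics/w9z.png

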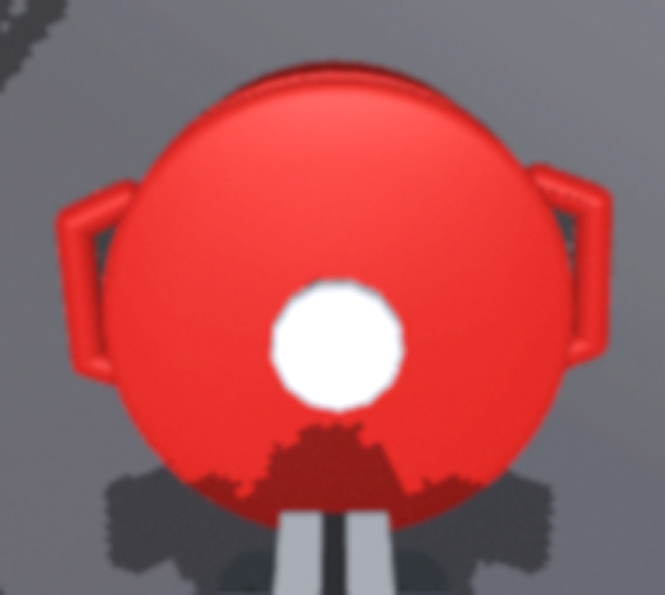

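Only partly moved: the rim crescent is thinner (crop rows 65–83) but still there. The knob shifted about 1.7 mm, so I'll push about 2–3 mm more.

Emit:
{"method": "servo_tool", "body": {"motion": [[[-16,0,20,0,0,0],[-16,0,25,0,0,0],[0,0,27,0,0,0],[0,0,20,0,0,0],[0,0,0,0,0,0]]]}}

```text
time: 11.5
ee_pos: [0.5834, 0.0204, 0.1627]
tcp_rot: [-179.7, 0.2, 62.7]
wrist_force: [0.1, -0.5, 0.0]
opening: -0.0002
```

Emit:
{"method": "servo_tool", "body": {"motion": [[[2,0,0,0,0,0],[2,0,0,0,0,0],[2,0,0,0,0,0],[1.5,0,0,0,0,0],[0,0,0,0,0,0]]]}}

```text
time: 12.0
ee_pos: [0.589, 0.0279, 0.1667]
tcp_rot: [180.0, -0.0, 62.7]
wrist_force: [-0.8, -0.5, 0.2]
opening: -0.0
```

Emit:
{"method": "servo_tool", "body": {"motion": [[[1,0,0,0,0,0],[0,0,0,0,0,0]]]}}

```text
time: 12.2
ee_pos: [0.5892, 0.0285, 0.1663]
tcp_rot: [180.0, 0.0, 62.7]
wrist_force: [0.6, -0.6, 0.5]
opening: -0.0001
```

Emit:
{"method": "servo_tool", "body": {"motion": [[[1,0,0,0,0,0],[0,0,0,0,0,0]]]}}

```text
time: 12.4
ee_pos: [0.5896, 0.0294, 0.1662]
tcp_rot: [-180.0, 0.0, 62.7]
wrist_force: [-1.9, -0.1, 0.4]
opening: -0.0001
```

Emit:
{"method": "servo_tool", "body": {"motion": [[[1,0,0,0,0,0],[0,0,0,0,0,0]]]}}

```text
time: 12.6
ee_pos: [0.5901, 0.0303, 0.1662]
tcp_rot: [-180.0, 0.0, 62.7]
wrist_force: [-1.4, -1.4, 0.6]
opening: -0.0002
```

```bash
python3 - <<'E'
from h import *
p=shot('wrist','w10.png');o=bot.get_obs();print(o['time'],o['ee_pos'],o['wrist_force'],knobs(p['color'],[290,190,70,66]))
E
```

```text
12.65 [0.59005416 0.0302399  0.16626787] [-0.74459195 -0.18192454  0.83285752] [([325.8, 227.13], 2788, [296, 198, 61, 58])]
```

View pics/w10.png

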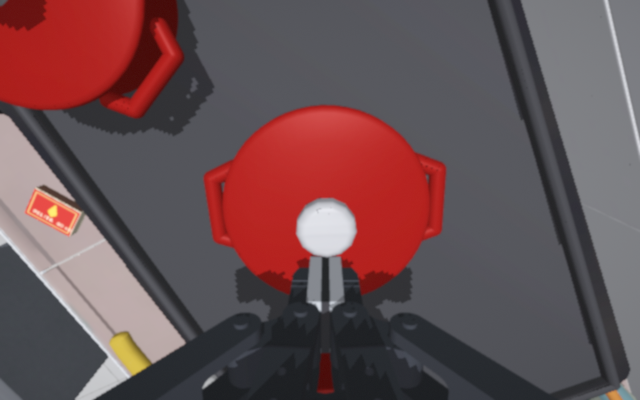

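Emit:
{"method": "servo_tool", "body": {"motion": [[[-6,0,0,0,0,0],[-4,0,-30,0,0,0],[18,0,-35,0,0,0],[14,0,-26,0,0,0],[0,0,0,0,0,0]]]}}

```text
time: 13.15
ee_pos: [0.6015, 0.0508, 0.2612]
tcp_rot: [179.7, -0.2, 62.8]
wrist_force: [-0.4, -0.7, -0.6]
opening: 0.0
```

Emit:
{"method": "servo_tool", "body": {"motion": [[[0,0,0,0,0,0],[0,0,0,0,0,0]]]}}

```text
time: 13.35
ee_pos: [0.5998, 0.0494, 0.2561]
tcp_rot: [-179.9, 0.1, 62.7]
wrist_force: [-0.0, 1.0, -0.8]
opening: 0.0002
```

```bash
python3 - <<'E'
from h import *
p=shot('wrist','w11.png');S=shot('scene','s11.png');o=bot.get_obs();print(o['time'],o['ee_pos'],o['tcp_rot'],o['wrist_force'])
kw=knobs(p['color'],[290,170,76,75]);print(kw)
a=cv2.convertScaleAbs(p['color'][110:280,230:420,::-1],alpha=1.3); cv2.imwrite('pics/w11z.png',cv2.resize(a,None,fx=3.5,fy=3.5,interpolation=cv2.INTER_CUBIC))
print(ray(p,*kw[0][0],.150),ray(p,*kw[0][0],.154))
a=S['color'][130:230,240:380,::-1]; cv2.imwrite('pics/s11z.png',cv2.resize(a,None,fx=5,fy=5,interpolation=cv2.INTER_CUBIC))
E
```

```text
13.45 [0.59966251 0.04932532 0.25606937] [-1.79908166e+02  5.73775944e-02  6.26975123e+01] [-0.68367986  0.13257359  0.06369793]
[([326.03, 204.97], 1096, [308, 187, 37, 37])]
[0.60146417 0.05168803 0.15      ] [0.60210998 0.05294555 0.154     ]
```

View pics/w11z.png

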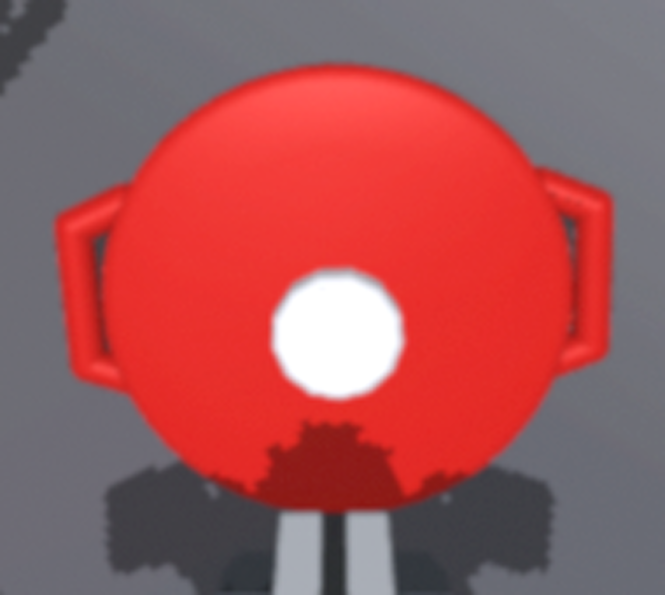

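View pics/s11z.png

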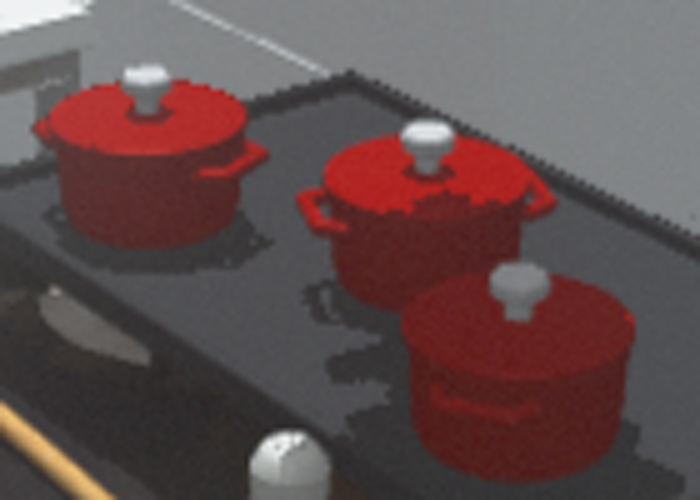

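The crescent is gone and the knob is at (0.6015, 0.0517), on the pot axis, so the middle lid has dropped in. On to the right pot.

Emit:
{"method": "servo_tool", "body": {"motion": [[[-39,1,0,0,0,0],[-39,1,0,0,0,0],[-39,1,0,0,0,0],[-39,1,0,0,0,0],[0,0,0,0,0,0]]]}}

```text
time: 13.95
ee_pos: [0.5302, -0.0941, 0.2571]
tcp_rot: [-180.0, 0.1, 62.5]
wrist_force: [0.1, 0.8, 0.6]
opening: 0.0001
```

Emit:
{"method": "servo_tool", "body": {"motion": [[[0,0,0,0,0,0],[0,0,0,0,0,0]]]}}

```text
time: 14.15
ee_pos: [0.5323, -0.0903, 0.2569]
tcp_rot: [-180.0, -0.0, 62.7]
wrist_force: [0.1, -0.3, -0.2]
opening: -0.0002
```

```bash
python3 - <<'E'
from h import *
p=shot('wrist','w12.png');T=shot('top','top12.png');o=bot.get_obs();print(o['time'],o['ee_pos'],o['tcp_rot'],o['wrist_force'])
kw=knobs(p['color'],[280,170,90,75]);print(kw)
k=kw[0][0]; X=ray(p,*k,.150); print(X); d=X-o['ee_pos']; print(Ro.from_euler('xyz',o['tcp_rot'],degrees=True).inv().apply(d)*1000)
r=least_squares(lambda X:np.r_[proj(T,X)-(345.5,187.5),proj(p,X)-k],[.5,-.1,.15]);print(r.x,r.fun)
E
```

```text
14.25 [ 0.53248118 -0.08990529  0.25689979] [-1.79965960e+02  3.30334862e-03  6.27885962e+01] [-0.24430325 -0.32590987  0.15641649]
[([325.16, 210.46], 1076, [307, 192, 37, 37])]
[ 0.5316107  -0.09157257  0.15      ]
[-1.87463968e+00  5.17719112e-02  1.06899890e+02]
[ 0.53161265 -0.09160552  0.14994752] [-0.06700512  0.05278702  0.02438442  0.01214698]
```

View pics/w12.png

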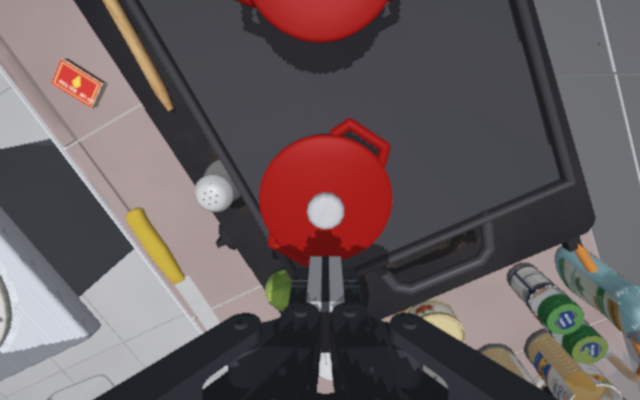

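The right lid shows no crescent, and its knob (px 325,210) is at the seated height. Press its knob.

Emit:
{"method": "servo_tool", "body": {"motion": [[[-2,0,25,0,0,0],[0,0,28,0,0,0],[0,0,20,0,0,0],[0,0,6,0,0,0],[0,0,0,0,0,0]]]}}

```text
time: 14.75
ee_pos: [0.5312, -0.0918, 0.1777]
tcp_rot: [-179.9, 0.0, 62.8]
wrist_force: [0.0, -0.4, 0.3]
opening: -0.0003
```

Emit:
{"method": "servo_tool", "body": {"motion": [[[0,0,1,0,0,0],[0,0,1,0,0,0],[0,0,0,0,0,0]]]}}

```text
time: 15.05
ee_pos: [0.5317, -0.0925, 0.1771]
tcp_rot: [179.9, -0.0, 62.7]
wrist_force: [-1.5, -0.7, -0.4]
opening: -0.0004
```

Emit:
{"method": "servo_tool", "body": {"motion": [[[0,0,1,0,0,0],[0,0,0,0,0,0]]]}}

```text
time: 15.25
ee_pos: [0.5314, -0.0925, 0.1754]
tcp_rot: [180.0, -0.0, 62.7]
wrist_force: [0.6, 0.4, -0.3]
opening: -0.0001
```

Emit:
{"method": "servo_tool", "body": {"motion": [[[0,0,1,0,0,0],[0,0,0,0,0,0]]]}}

```text
time: 15.45
ee_pos: [0.5313, -0.0925, 0.1742]
tcp_rot: [-180.0, 0.0, 62.7]
wrist_force: [0.1, 0.7, -0.0]
opening: -0.0001
```

Emit:
{"method": "servo_tool", "body": {"motion": [[[0,0,1,0,0,0],[0,0,0,0,0,0]]]}}

```text
time: 15.65
ee_pos: [0.5314, -0.0925, 0.1734]
tcp_rot: [180.0, -0.0, 62.7]
wrist_force: [-0.3, -0.0, 0.9]
opening: 0.0001
```

Emit:
{"method": "servo_tool", "body": {"motion": [[[0,0,1,0,0,0],[0,0,0,0,0,0]]]}}

```text
time: 15.85
ee_pos: [0.5314, -0.0925, 0.1733]
tcp_rot: [179.9, -0.0, 62.7]
wrist_force: [-2.1, 1.2, 8.3]
opening: 0.0001
```

Emit:
{"method": "servo_tool", "body": {"motion": [[[0,0,0.5,0,0,0],[0,0,0,0,0,0]]]}}

```text
time: 16.05
ee_pos: [0.5314, -0.0925, 0.1733]
tcp_rot: [179.9, -0.0, 62.7]
wrist_force: [-3.3, 0.2, 10.9]
opening: 0.0001
```

Contact came at TCP z 0.1733, the same as the left lid, so both are seated. Lift off and touch the middle knob to check its height too.

Emit:
{"method": "servo_tool", "body": {"motion": [[[0,0,-20,0,0,0],[20,0,-30,0,0,0],[40,-1,-30,0,0,0],[40,-1,0,0,0,0],[40,-1,0,0,0,0]]]}}

```text
time: 16.55
ee_pos: [0.5937, 0.0346, 0.253]
tcp_rot: [179.9, -0.1, 62.7]
wrist_force: [0.2, -1.1, 1.0]
opening: -0.0
```

Emit:
{"method": "servo_tool", "body": {"motion": [[[20,-1,0,0,0,0],[0,0,0,0,0,0],[0,0,0,0,0,0]]]}}

```text
time: 16.85
ee_pos: [0.6008, 0.0513, 0.2513]
tcp_rot: [-180.0, 0.1, 62.8]
wrist_force: [0.5, -0.8, 0.6]
opening: 0.0
```

```bash
python3 - <<'E'
from h import *
p=shot('wrist','w13.png');o=bot.get_obs();print(o['time'],o['ee_pos'],o['wrist_force'])
kw=knobs(p['color'],[280,170,90,75]);print(kw)
k=kw[0][0]; X=ray(p,*k,.150); print(X); d=X-o['ee_pos']; print(Ro.from_euler('xyz',o['tcp_rot'],degrees=True).inv().apply(d)*1000)
E
```

```text
16.9 [0.60071863 0.05077179 0.25159529] [-0.36048092 -0.69386844 -0.1283771 ]
[([325.71, 210.33], 1135, [307, 192, 39, 38])]
[0.60142023 0.05173256 0.15      ]
[  1.24393875   0.22370412 101.59439477]
```

View pics/w13.png

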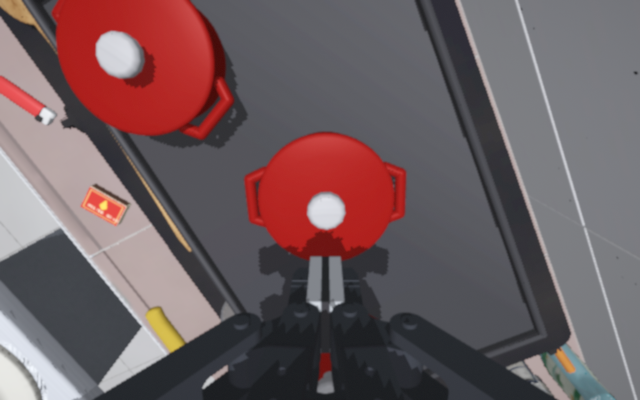

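Emit:
{"method": "servo_tool", "body": {"motion": [[[1,0,25,0,0,0],[0,0,25,0,0,0],[0,0,18,0,0,0],[0,0,4,0,0,0],[0,0,0,0,0,0]]]}}

```text
time: 17.4
ee_pos: [0.6011, 0.0514, 0.1799]
tcp_rot: [-180.0, 0.0, 62.7]
wrist_force: [0.5, -0.8, 0.3]
opening: -0.0
```

Emit:
{"method": "servo_tool", "body": {"motion": [[[0,0,1,0,0,0],[0,0,1,0,0,0],[0,0,0,0,0,0]]]}}

```text
time: 17.7
ee_pos: [0.6018, 0.0524, 0.1785]
tcp_rot: [179.9, -0.0, 62.7]
wrist_force: [-0.1, 0.4, 0.4]
opening: -0.0001
```

Emit:
{"method": "servo_tool", "body": {"motion": [[[0,0,1,0,0,0],[0,0,1,0,0,0],[0,0,0,0,0,0]]]}}

```text
time: 18.0
ee_pos: [0.6015, 0.0526, 0.1756]
tcp_rot: [-180.0, 0.0, 62.7]
wrist_force: [0.2, 0.0, 1.1]
opening: -0.0
```

Emit:
{"method": "servo_tool", "body": {"motion": [[[0,0,1,0,0,0],[0,0,1,0,0,0],[0,0,0,0,0,0]]]}}

```text
time: 18.3
ee_pos: [0.6015, 0.0525, 0.1736]
tcp_rot: [-180.0, 0.0, 62.7]
wrist_force: [-0.3, 0.1, 0.4]
opening: 0.0001
```

Emit:
{"method": "servo_tool", "body": {"motion": [[[0,0,1,0,0,0],[0,0,0,0,0,0]]]}}

```text
time: 18.5
ee_pos: [0.6016, 0.0525, 0.1734]
tcp_rot: [180.0, -0.0, 62.7]
wrist_force: [-1.4, -0.3, 4.4]
opening: -0.0
```

Contact is at 0.1734, the same as the other two, so all three lids are at the same height. Retreat, take a final look and hand in.

Emit:
{"method": "servo_tool", "body": {"motion": [[[0,0,-20,0,0,0],[0,0,-40,0,0,0],[0,0,-40,0,0,0],[0,0,0,0,0,0],[0,0,0,0,0,0]]]}}

```text
time: 19.0
ee_pos: [0.602, 0.0525, 0.2737]
tcp_rot: [179.9, -0.1, 62.7]
wrist_force: [-0.2, 0.3, -1.4]
opening: 0.0001
```

Emit:
{"method": "servo_tool", "body": {"motion": [[[0,0,0,0,0,0],[0,0,0,0,0,0],[0,0,0,0,0,0]]]}}

```text
time: 19.3
ee_pos: [0.6012, 0.0525, 0.2717]
tcp_rot: [-179.9, 0.1, 62.7]
wrist_force: [-0.3, 0.4, 0.1]
opening: 0.0
```

```bash
python3 - <<'E'
from h import *
p=shot('wrist','w14.png');S=shot('scene','s14.png');o=bot.get_obs();print(o['time'],o['ee_pos'],o['wrist_force'])
a=cv2.resize(S['color'][125:295,225:425,::-1],None,fx=3.2,fy=3.2,interpolation=cv2.INTER_CUBIC); cv2.imwrite('pics/s14z.png',a)
E
```

```text
19.4 [0.60136456 0.05247005 0.27214209] [ 0.14793144 -0.85313644 -0.00876773]
```

View pics/w14.png

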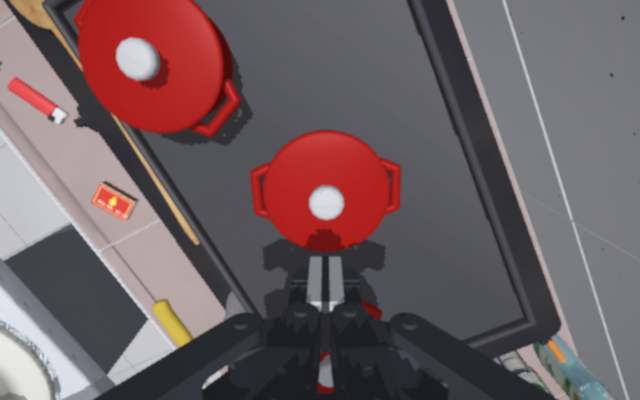

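View pics/s14z.png

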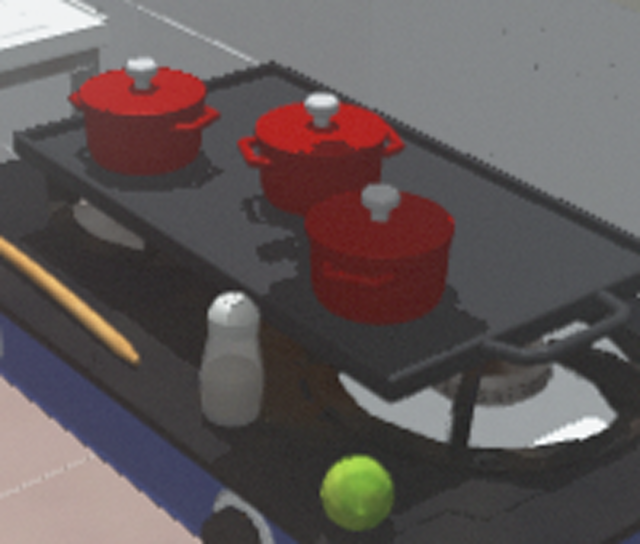

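All three lids look flat and the arm is clear, so I'm handing in.

```bash
python3 -c "
from workcell import bot
print(bot.job_done())"
```

```text
the job is handed in; nothing more can be done
None
```

All three lids should now be flat and fully home; I handed the job in at about 19 s of the 58 s limit, and no verdict was reported.

- **Pressing:** I pressed left, middle and right in order, with wrist force peaking at about 10, 12 and 11 N. The left and right lids were pressed on the knob; the middle one was pressed on its high side.
- **Finding the askew lid:** It was the middle one, displaced about 6 mm towards -y/-x with its knob about 4 mm high. I identified it from the images; the press on its high side did not clearly show the expected 2 mm rock.
- **Nudging:** The first push at the knob moved it only about 2 mm, and a crescent of rim still showed. A second push dropped it in.

**Last checks:**
- **Height:** The knobs of all three lids made contact at nearly the same tool height: 0.1733 m (left), 0.1734 m (middle, touched again after the nudge) and 0.1733 m (right).
- **Position:** No rim crescent is left, and the middle knob is on the pot's axis to within about 1 mm.
- **Surroundings:** The pots, shaker, lime and visible end of the spoon looked undisturbed, and the gripper ended about 10 cm above the pots.

Apart from the unclear rock, no check failed or disagreed.

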